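# Check the coating on a canister with a hand-held thickness gauge

### The job

Check the paint on the white canister lying in the V-rest: lift the orange thickness gauge out of its stand and first zero it, standing it upright with its sprung probe pressed in the middle of the circle on the bare steel zero plate for a second; then press the probe in the middle of the red ring on the canister, the gauge square to the curved wall at that spot, and finish there, still gripping the gauge and holding it steady against the ring. Press lightly both times, so that the probe is pushed part of the way in but not to its stop. Keep the canister lying as it is in the rest, and leave the standing canisters and the spare lid alone.

Things in the scene. Friction and masses are not known exactly. Their poses are not given: they have to be found in the camera images.
- gauge: coating gauge, 150 g, upright in its stand: orange housing 28 (x, display on -x, black cap) by 48 (y) by 100 mm tall, steel probe 16 mm long out of the middle of its lower end. Origin: tip of the probe when fully out; z up the long axis, housing at z = 16 to 116 mm. In the stand the origin is 10 mm, the housing's top 126 mm above the table, the upper 80 mm free: grip it there by its sides or faces
- probe_tip (a point): the tip of the gauge's probe, a steel ball end of 8 mm diameter (the sleeve above it, 14 mm diameter, begins 6 mm from the tip). It moves with the probe: in the gauge's frame at x = 0, y = 0, z = joint value
- gauge_probe (a joint): how far the sprung probe is pushed into the gauge, in m: 0 fully out, 0.006 at its stop. The spring gives about 1.2 N at first touch and 0.6 N more per mm, 4.8 N at the stop; beyond the stop it is rigid
- stand: grey plastic desk stand, fixed to the table, 60 (x) by 80 (y) by 46 mm high, on a thin black mat; an open pocket in its top, 20 mm deep, takes the gauge with 2 mm to spare all round (gauge and stand axes agree): lift the gauge straight up. Origin: centre of its underside
- zero_plate: bare steel plate, loose, 70 (x) by 50 (y) by 8 mm, 0.22 kg, lying flat on the table, with a black circle 25 mm across engraved in the middle of its top. Origin: centre of its underside
- zero_mark (a point): centre of the circle on the zero plate's top face, 8 mm above the table; z points up, out of the face
- vrest: V-rest fixed to the table: aluminium base 130 (x) by 110 (y) by 10 mm with two blue V-blocks with black rubber faces; the V runs along x, its walls slope at 45 degrees and rise to 56 mm. Origin: centre of its underside
- canister: closed white canister, loose, 90 mm diameter, 150 mm long with its lid, 0.3 kg, lying in the V-rest, a black knob (25 mm long) on the lid end. Origin: on its axis, halfway along the 150 mm, 76 mm above the table, so the wall's highest line is at 121 mm; x runs along the axis towards the lid, parallel to the V-rest's x
- ring (a point): centre of the red ring sticker (20 mm inside, 30 mm outside diameter) on the outer wall of the lying canister, on the surface, 12 mm from the canister's middle towards its bottom end and 0.35 rad (20 degrees) round from its highest line. z points straight out of the wall (the direction the gauge's z must take), x along the canister's axis
- canister_left: bystander: white canister standing upright, 90 mm diameter, 150 mm high plus a 25 mm black knob. Origin: centre of its underside
- canister_right: bystander: the same as canister_left, another standing canister. Origin: centre of its underside
- spare_lid: bystander: white canister lid lying flat, 90 mm diameter, 27 mm high plus a 25 mm black knob on top. Origin: centre of its underside
Things that resemble listed ones, but are neither listed nor needed, are in the scene too. Leave any blue or yellow look-alike of the gauge alone. Leave any green look-alike of the vrest alone.

How it is judged:
By the outcome, as a careful person would: the job done as asked, in the order asked, and still so for the second after the job is handed in, while the arm keeps its last pose, push and grip.
It also fails if it takes over 45 s, if anything falls off the work surface, if the arm or the gripper's body presses on something with over 40 N, if the wrist force passes 120 N, or if a joint passes its speed limit or range.

### The arm

A 6-joint arm with a two-finger parallel gripper is mounted at the origin on the work surface. World frame = base frame: x ahead of the robot, y to its left, z up, the work surface at z = 0. Lengths are in m, angles in rad, forces in N, time in s.
With the tool pointing down it reaches from about 0.3 to 0.875 m from the base axis. Payload 6.4 kg.
Tool frame: the origin (TCP) lies at the very end of the fingers, on their centre line; the grasp point (between the pads) lies 19 mm behind it; z points along the fingers, y is the line along which they close (so a half turn about z gives the same grasp; the last joint's range is limited). The gripper opens to 85 mm and grips with 20 to 120 N. Pads are 22 mm wide; open, the fingers measure 114 mm over their backs; the gripper's body (76 mm by 85 mm) begins 54 mm behind the grasp point. The pads swing forward as they close: fully open they stand 13 mm farther back than shut.
Start: joints at [-1.388, 0.181, 1.607, -0, 1.354, -0.206], TCP at [0.218, -0.532, 0.231] pointing down, gripper open.
Joint ranges: [-2.99, 2.99], [-0.89, 2.07], [0.3, 2.58], [-1.14, 4.28], [0, 2.63], [-3.12, 3.12]. Speed limits (rad/s): [2.57, 2.57, 3.01, 3.14, 3.14, 3.14].

### API

Orientations are given as a unit quaternion [w, x, y, z].
In Python, from bench import * gives the robot as it stands. The module is installed in compiled form; this text tells all that it offers.
- The arm moves only by the tool arm_command, never from a script. Its arguments are lists of equal length, an entry for each row: "dp": the shift along the tool's x, y, z in units of 0.25 m (1.0 is 0.25 m), a list of three; "turn": the turn, a rotation vector about the tool's x, y, z in units of 30 degrees (1.0 is 30 degrees), a list of three; "jaw": the opening, from 0 (shut) to 1 (fully open). A call has 1 to 5 rows; each row is the pose to reach, as a shift and turn from the pose commanded when the call began, along the tool's axes at that moment; what a row does not reach only later rows make up. A row lasts 1/8 s, in which the tool goes at most 62.5 mm and 10.7 degrees, less where a joint would pass 70% of its speed; a pose out of reach is approached as far as the arm can. A call with a number of a shift or a turn outside -1 to 1 is refused whole. A call with a gripper value outside its range is refused whole. The fingers move at their own pace and stop on an object; the grip force is fixed at half the most. Time passes only in rows, so rows that repeat a pose let the fingers close. It gives the time, the measured TCP pose, the force, the opening and the grip force at its end, in the units of the state.
- get_obs(): the state, without advancing time (a new reading comes with each control period).
- camera(name): name is "scene" or "top" or "wrist"; returns the picture (480x640x3 uint8, blue, green, red); there is no depth.
- get_calibration(name): a dict with "camera_matrix" (3x3 intrinsics, pixels), "k1" (the pictures are not rectified: a ray, as slopes to the right and down, at radius r is drawn at 1 + k1 r^2 times it, then the intrinsics apply), "R" (3x3) and "t" (3): a world point X has camera coordinates R X + t; the wrist camera has in their place "mount" (4x4, takes a point from camera to tool coordinates, whose origin is the TCP and whose axes are the flange's). Camera axes: x right, y down, z forward; pixel columns grow to the right and rows downward; lengths in m; the calibration is good to about 2 mm. A picture is of the moment at which its call begins: read the wrist's pose just before it. get_calibration takes no time and is no camera call.
- hand_in(): hands the job in; it is judged then, once.
The state is a dict: "time_s": time; "q": joint angles; "dq": joint speeds; "joint_efforts": joint torques, N m; "eef_pos": TCP position; "eef_rot": TCP orientation; "wrist_force": force on the tool from outside, world axes, zero at the start; "torque": the same for the moment, N m; "opening": opening from 0.0 (shut) to 1.0 (fully open); "grasp_force": force on a finger pad.
Only numpy, scipy, OpenCV 4.12 (cv2) and the standard library are available. Lean on these libraries where they do the work, as an engineer would, in place of code of your own. Each camera call takes 0.05 s, during which the arm holds its last target. There are 200 camera calls.

## Working session

There is one attempt and no reset: what is moved stays moved. The work goes in short steps, Python scripts to look and compute and a tool call to move; the robot and the scene stay as the last step left them, time stands still between calls to the robot, and variables do not carry over. Pictures are saved under pics/ and viewed, at most 10 in all, crops included, and the job is handed in when it is done.

Besides the shell and the picture viewer there is one more tool, called after "Emit:" by a JSON object that holds its "fn" and its "kwargs". arm_command: Moves the arm, as the interface text tells. Its arguments: {"type":"object","properties":{"dp":{"type":"array"},"turn":{"type":"array"},"jaw":{"type":"array"}},"required":["dp","turn","jaw"]}

```bash
mkdir -p pics; python3 - <<'E'
from bench import *
import cv2,numpy as np
for n in("scene","top"):
    c=get_calibration(n);print(n,c)
    cv2.imwrite(f"pics/{n}0.png",camera(n))
print(get_calibration("wrist"));print(get_obs())
E
```

```text
scene {'camera_matrix': array([[602.67036458,   0.        , 317.13770103],
       [  0.        , 602.67036458, 240.5114221 ],
       [  0.        ,   0.        ,   1.        ]]), 'k1': -0.05644419762964569, 'R': array([[-0.73630935,  0.67655971,  0.01074669],
       [ 0.47384018,  0.52689468, -0.70559016],
       [-0.48303625, -0.51444042, -0.70853866]]), 't': array([ 0.38727323, -0.20005874,  1.82881115])}
top {'camera_matrix': array([[625.1741354 ,   0.        , 316.67143776],
       [  0.        , 625.1741354 , 237.92471895],
       [  0.        ,   0.        ,   1.        ]]), 'k1': -0.17386143273351437, 'R': array([[-0.02590102, -0.9996127 , -0.01017785],
       [-0.99865527,  0.02633091, -0.04465788],
       [ 0.04490857,  0.00900748, -0.99895049]]), 't': array([0.01997265, 0.54219994, 1.7316339 ])}
{'camera_matrix': array([[367.09845742,   0.        , 325.72891166],
       [  0.        , 367.09845742, 240.54384041],
       [  0.        ,   0.        ,   1.        ]]), 'k1': -0.032148220803330026, 'mount': array([[-9.97625427e-04, -9.63180156e-01, -2.68854963e-01,
         6.78
[... 261 characters left out ...]
e+00]])}
{'time_s': 0.1, 'q': array([-1.38827390e+00,  1.81464441e-01,  1.60789420e+00,  4.03284296e-05,
        1.35380886e+00, -2.06333612e-01]), 'dq': array([-0.00203922, -0.00089389, -0.00204509,  0.00120569, -0.00069271,
       -0.00142921]), 'joint_efforts': array([-4.69721035e-04, -4.45882702e+01, -3.52239490e+01, -4.01736488e-04,
        4.13855552e-03, -4.07363086e-05]), 'eef_pos': array([ 0.21791926, -0.53157665,  0.23048222]), 'eef_rot': array([-7.87135881e-04,  9.81158877e-01,  1.93201027e-01,  2.90611075e-05]), 'wrist_force': array([ 1.11123274,  0.36300582, -0.36355648]), 'torque': array([ 0.02883608, -0.04648041,  0.03224195]), 'grasp_force': 0.0, 'opening': 1.001425277538455}
```

View pics/scene0.png

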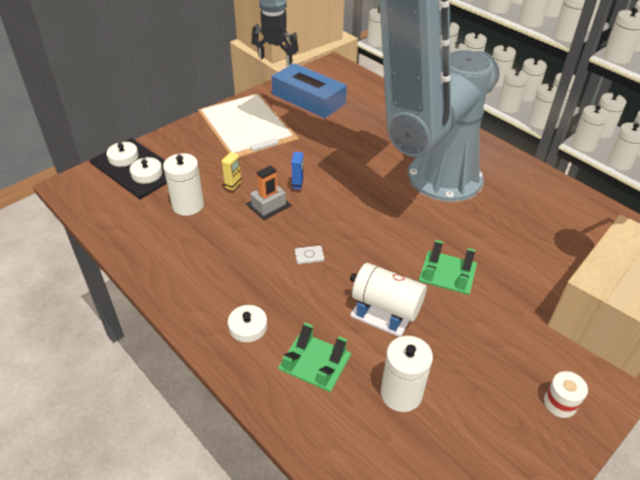

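View pics/top0.png

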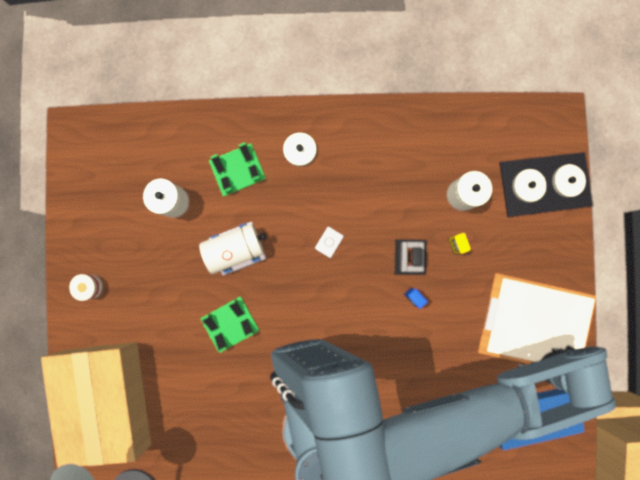

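The scene view shows the orange gauge at (268,182), the plate at (309,255) and the ring at (399,277). In the top view they're at (416,257), (329,242) and (227,255). Next I'll measure each by colour mask and ray casting.

```bash
cat > h.py <<'E'
import cv2,numpy as np
from bench import *
from scipy.spatial.transform import Rotation as Ro
def rot(q): return Ro.from_quat([q[1],q[2],q[3],q[0]])
def cam(n,o=None):
    c=get_calibration(n);K=c["camera_matrix"]
    if n=="wrist":
        T=np.eye(4);T[:3,:3]=rot(o["eef_rot"]).as_matrix();T[:3,3]=o["eef_pos"];T=T@c["mount"]
        return K,c["k1"],T[:3,:3],T[:3,3]
    return K,c["k1"],c["R"].T,-c["R"].T@c["t"]
def ray(C,uv):
    K,k1,R,p=C
    d=np.array([(uv[0]-K[0,2])/K[0,0],(uv[1]-K[1,2])/K[1,1]]);s=d.copy()
    for _ in range(20): s=d/(1+k1*(s@s))
    v=R@np.array([s[0],s[1],1]);return p,v/np.linalg.norm(v)
def plane(C,uv,z):
    p,v=ray(C,uv);return p+v*(z-p[2])/v[2]
def proj(C,X):
    K,k1,R,p=C;x=R.T@(np.asarray(X)-p);s=x[:2]/x[2];s=s*(1+k1*(s@s));return K[:2,:2]@s+K[:2,2]
def tri(rays):
    A=0;b=0
    for p,v in rays:
        M=np.eye(3)-np.outer(v,v);A=A+M;b=b+M@p
    X=np.linalg.solve(A,b)
    return X,[float(np.linalg.norm(np.cross(X-p,v))) for p,v in rays]
def blobs(im,lo,hi,roi=None,amin=8):
    h=cv2.cvtColor(im,cv2.COLOR_BGR2HSV);m=cv2.inRange(h,np.array(lo),np.array(hi))
    if roi is not None:
        k=np.zeros_like(m);x0,y0,x1,y1=roi;k[y0:y1,x0:x1]=255;m&=k
    n,l,s,c=cv2.connectedComponentsWithStats(m)
    r=[(int(s[i,4]),c[i].round(1).tolist(),s[i,:4].tolist(),l==i) for i in range(1,n) if s[i,4]>=amin]
    return sorted(r,key=lambda a:-a[0])
E
python3 - <<'E'
from h import *
I={n:cv2.imread(f"pics/{n}0.png") for n in("scene","top")};C={n:cam(n) for n in I}
R={"scene":{"gauge":(245,165,295,220),"ring":(380,265,415,290),"plate":(290,243,328,268)},"top":{"gauge":(390,235,432,280),"ring":(212,240,242,268),"plate":(312,225,348,260)}}
for n in I:
    for k,(lo,hi) in {"gauge":((4,120,60),(16,255,255)),"ring":((0,50,60),(15,255,255)),"plate":((0,0,150),(179,40,255))}.items():
        for b in blobs(I[n],lo,hi,R[n][k])[:2]: print(n,k,b[:3])
def T(a,b): return tri([ray(C["scene"],a),ray(C["top"],b)])
print("ring",T((399,277),(227,255)))
print("plate",T((309,255),(329.5,242)))
# cap/top of gauge
print("cap",T((267,174),(416,255.5)))
for k in(0,.126): print(plane(C["top"],(416,257),k))
for n in I:
    x0,y0,x1,y1={"scene":(235,150,435,340),"top":(190,210,440,300)}[n]
    z=4 if n=="scene" else 3.2
    cv2.imwrite(f"pics/{n}_c.png",cv2.resize(I[n][y0:y1,x0:x1],None,fx=z*.95,fy=z*.95,interpolation=cv2.INTER_CUBIC)[:600,:800])
E
```

```text
scene gauge (1553, [269.0, 189.3], [245, 165, 50, 55])
scene ring (370, [400.8, 270.9], [380, 265, 35, 16])
scene plate (413, [308.9, 254.4], [295, 246, 29, 18])
top gauge (790, [411.0, 257.3], [390, 235, 42, 45])
top gauge (27, [410.0, 259.8], [408, 254, 4, 11])
top ring (34, [227.6, 256.4], [222, 252, 11, 9])
top plate (456, [328.7, 241.7], [316, 227, 27, 30])
ring (array([0.49816042, 0.24353113, 0.11416145]), [0.0014806408716833298, 0.0014806408716834998])
plate (array([ 0.52998048, -0.02903104, -0.00339873]), [0.0011632548134831349, 0.0011632548134830425])
cap (array([ 0.48325999, -0.25436289,  0.10947227]), [0.002164669345175879, 0.0021646693451759964])
[ 0.48201642 -0.27207529  0.        ]
[ 0.48073838 -0.25324489  0.126     ]
```

View pics/top_c.png

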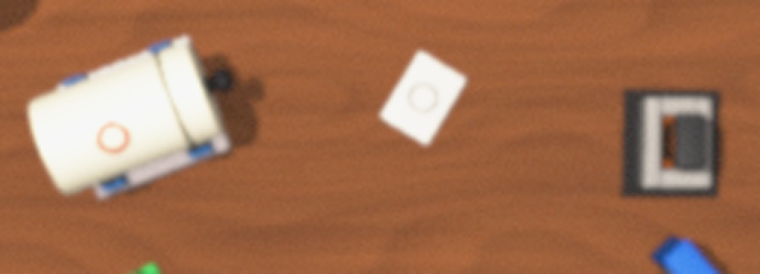

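The top crop shows the canister axis tilted about 20°, with the ring on the robot side. The stand is about axis-parallel, with the gauge's thin side along world y, and the plate is at about 60°. I'll hover above the gauge to look closely.

```bash
cat >> h.py <<'E'
def down(yaw,tilt=None):
    "tool x at yaw in the world, tool z down"
    x=np.array([np.cos(yaw),np.sin(yaw),0]);z=np.array([0,0,-1.]);return Ro.from_matrix(np.c_[x,np.cross(z,x),z])
def go(pos,R,o=None):
    o=o or get_obs();r=rot(o["eef_rot"])
    print("dp",(r.inv().apply(np.array(pos)-o["eef_pos"])/.25).round(4),"turn",(np.degrees((r.inv()*R).as_rotvec())/30).round(4))
E
python3 -c "
from h import *
go([.35,-.39,.26],down(0.19));go([.475,-.254,.25],down(0))"
```

```text
dp [ 0.7036 -0.3239 -0.1173] turn [-0.003  -0.0004  0.3798]
dp [ 1.3725 -0.6377 -0.0766] turn [-3.000e-03 -1.000e-04  7.426e-01]
```

Emit:
{"fn": "arm_command", "kwargs": {"dp": [[0.25, -0.1, -0.117], [0.5, -0.2, -0.117], [0.7, -0.32, -0.117], [0.9, -0.42, -0.117], [1.0, -0.46, -0.117]], "turn": [[0, 0, 0.3], [0, 0, 0.5], [0, 0, 0.743], [0, 0, 0.743], [0, 0, 0.743]], "jaw": [1, 1, 1, 1, 1]}}

```text
time_s: 0.72
eef_pos: [0.4071, -0.3281, 0.2603]
eef_rot: [-0.0, 1.0, 0.001, -0.0]
wrist_force: [-0.4, -0.7, 0.4]
opening: 0.999
grasp_force: 0.0
```

```bash
python3 -c "
from h import *
print(get_obs()['eef_pos']);go([.475,-.254,.24],down(0))"
```

```text
[ 0.40713041 -0.32808095  0.26030958]
dp [ 0.2722 -0.2956  0.0815] turn [-0.0016  0.0001  0.0045]
```

Emit:
{"fn": "arm_command", "kwargs": {"dp": [[0.14, -0.15, 0.04], [0.272, -0.296, 0.08], [0.272, -0.296, 0.08], [0.272, -0.296, 0.08]], "turn": [[0, 0, 0], [0, 0, 0], [0, 0, 0], [0, 0, 0]], "jaw": [1, 1, 1, 1]}}

```text
time_s: 1.23
eef_pos: [0.4735, -0.2571, 0.2403]
eef_rot: [0.0, 1.0, 0.0, -0.0]
wrist_force: [-0.4, 0.1, 0.3]
opening: 0.997
grasp_force: 0.0
```

```bash
python3 - <<'E'
from h import *
import pickle
o=get_obs();im=camera("wrist");cv2.imwrite("pics/w1.png",im);pickle.dump(o,open("w1.pkl","wb"));print(o["eef_pos"])
E
```

```text
[ 0.47345944 -0.25706647  0.24032759]
```

View pics/w1.png

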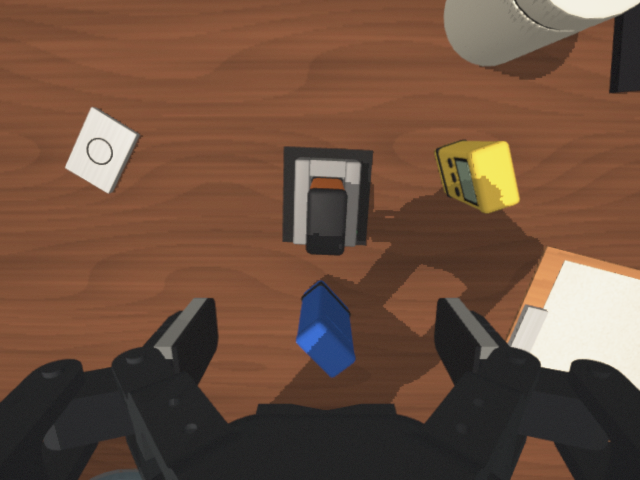

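In the wrist view the black cap spans about u 306–347 and v 188–254. The stand is image-aligned, and the plate circle is at about (99,151).

```bash
cat > cap.py <<'E'
from h import *
def cap(im,o,zt=.126):
    C=cam("wrist",o);g=cv2.cvtColor(im,cv2.COLOR_BGR2GRAY).astype(int)
    return C,g
E
python3 - <<'E'
from h import *
import pickle
o=pickle.load(open("w1.pkl","rb"));im=cv2.imread("pics/w1.png");C=cam("wrist",o);g=cv2.cvtColor(im,cv2.COLOR_BGR2GRAY)
print("v prof u326",[(v,int(g[v,326])) for v in list(range(174,200,2))+list(range(246,262,2))])
for v in(205,235):print("u",v,g[v,300:312].tolist(),g[v,340:354].tolist())
cc=blobs(im,(0,0,100),(179,60,255),(55,95,150,205))[0];print(cc[:3])
# plate outline
cn=cv2.findContours((cc[3]*255).astype(np.uint8),0,2)[0];r=cv2.minAreaRect(max(cn,key=cv2.contourArea));
P=np.array([plane(C,p,.008) for p in cv2.boxPoints(r)]);print(P[:,:2].round(4),P.mean(0),np.linalg.norm(P[1]-P[0]),np.linalg.norm(P[2]-P[1]))
top=cam("top");sc=cam("scene")
print("circle tri",tri([ray(C,(99.5,151)),ray(top,(328.7,241.7)),ray(sc,(309,254.5))]))
for uv in((306,254),(347,254),(306,188),(347,188)):print(plane(C,uv,.126))
# mat corners z=0
for uv in((285,147),(372,151),(283,242),(368,245)):print("mat",plane(C,uv,.001))
E
```

```text
v prof u326 [(174, 175), (176, 136), (178, 70), (180, 88), (182, 90), (184, 89), (186, 91), (188, 57), (190, 39), (192, 51), (194, 63), (196, 66), (198, 65), (246, 37), (248, 37), (250, 35), (252, 36), (254, 46), (256, 94), (258, 96), (260, 96)]
u 205 [171, 170, 169, 168, 167, 164, 140, 86, 51, 48, 58, 64] [56, 54, 55, 49, 45, 42, 47, 91, 101, 105, 104, 104, 103, 103]
u 235 [165, 165, 165, 164, 161, 138, 80, 39, 34, 34, 40, 41] [50, 48, 38, 32, 40, 76, 96, 101, 102, 103, 102, 101, 103, 101]
(3565, [100.7, 149.6], [65, 107, 73, 86])
[[ 0.5116  0.015 ]
 [ 0.5738 -0.0277]
 [ 0.5511 -0.0738]
 [ 0.4872 -0.0328]] [ 0.53091245 -0.0298324   0.008     ] 0.07541770184606124 0.05134972796947073
circle tri (array([ 0.53091132, -0.02652603,  0.00192291]), [0.0010461321863118765, 0.0011977971522613502, 0.0006306518349657797])
[ 0.45924555 -0.24303574  0.126     ]
[ 0.45923512 -0.27321874  0.126     ]
[ 0.50778255 -0.24375701  0.126     ]
[ 0.50777016 -0.27249442  0.126     ]
mat [ 0.5328606  -0.21629106  0.001     ]
mat [ 0.52887447 -0.30449439  0.001     ]
mat [ 0.43286783 -0.21115942  0.001     ]
mat [ 0.42944648 -0.30338694  0.001     ]
```

```bash
python3 -c "
from h import *
go([.4835,-.258,.19],down(-.038))"
```

```text
dp [0.0409 0.0015 0.2022] turn [0.0005 0.0007 0.0712]
```

Emit:
{"fn": "arm_command", "kwargs": {"dp": [[0.04, 0.002, 0.1], [0.04, 0.002, 0.2], [0.04, 0.002, 0.2], [0.04, 0.002, 0.2]], "turn": [[0, 0, 0.07], [0, 0, 0.07], [0, 0, 0.07], [0, 0, 0.07]], "jaw": [1, 1, 1, 1]}}

```text
time_s: 1.78
eef_pos: [0.4837, -0.2586, 0.1917]
eef_rot: [0.001, 1.0, -0.019, 0.001]
wrist_force: [0.2, -0.3, 0.8]
opening: 1.0
grasp_force: 0.0
```

```bash
python3 - <<'E'
from h import *
import pickle
o=get_obs();im=camera("wrist");cv2.imwrite("pics/w2.png",im);pickle.dump(o,open("w2.pkl","wb"));print(o["eef_pos"])
C=cam("wrist",o);C1=cam("wrist",pickle.load(open("w1.pkl","rb")));g=cv2.cvtColor(im,cv2.COLOR_BGR2GRAY)
for X in([.4595,-.258,.126],[.508,-.258,.126],[.4835,-.2434,.126],[.4835,-.273,.126]):
  print("pred",proj(C,X).round(1))
u,v=proj(C,[.4595,-.258,.126]).round().astype(int);print("bottom",v,g[v-12:v+13,u].tolist())
u,v=proj(C,[.508,-.258,.126]).round().astype(int);print("top",v,g[v-12:v+13,u].tolist())
for dv in(-15,15):
  for X in([.4835,-.2434,.126],[.4835,-.273,.126]):
    u,v=proj(C,X).round().astype(int);print("side",u,v+dv,g[v+dv,u-12:u+13].tolist())
E
```

```text
[ 0.48370058 -0.25861971  0.19167702]
pred [325.3 293.8]
pred [322.  216.6]
pred [299.4 257.7]
pred [348.8 255.8]
bottom 294 [38, 39, 39, 40, 37, 43, 40, 39, 39, 40, 40, 40, 59, 100, 103, 104, 102, 99, 97, 96, 96, 78, 75, 68, 69]
top 217 [101, 100, 99, 101, 100, 100, 101, 103, 100, 100, 96, 50, 36, 40, 45, 48, 51, 56, 61, 65, 66, 69, 69, 67, 69]
side 299 243 [86, 154, 183, 188, 189, 186, 186, 186, 183, 184, 184, 179, 136, 79, 51, 53, 60, 63, 69, 71, 73, 71, 73, 71, 71]
side 349 241 [62, 58, 60, 59, 59, 56, 51, 52, 46, 44, 69, 103, 112, 113, 114, 115, 112, 115, 113, 114, 114, 112, 105, 74, 49]
side 299 273 [105, 109, 119, 139, 146, 147, 146, 148, 148, 149, 150, 150, 136, 87, 41, 38, 39, 35, 38, 38, 40, 40, 40, 40, 39]
side 349 271 [41, 41, 41, 40, 39, 40, 40, 33, 36, 69, 156, 177, 179, 178, 176, 177, 177, 176, 175, 175, 172, 150, 109, 98, 99]
```

The cap edges fall where predicted for a 126 mm height, so the two views agree. Now I descend and grip.

Emit:
{"fn": "arm_command", "kwargs": {"dp": [[0, -0.004, 0.15], [0, -0.004, 0.3], [0, -0.004, 0.464], [0, -0.004, 0.464], [0, -0.004, 0.464]], "turn": [[0, 0, 0], [0, 0, 0], [0, 0, 0], [0, 0, 0], [0, 0, 0]], "jaw": [1, 1, 1, 1, 1]}}

```text
time_s: 2.45
eef_pos: [0.4849, -0.2575, 0.0766]
eef_rot: [0.001, 1.0, -0.018, 0.001]
wrist_force: [0.3, 0.4, 1.1]
opening: 1.0
grasp_force: 0.0
```

Emit:
{"fn": "arm_command", "kwargs": {"dp": [[0, 0, 0], [0, 0, 0], [0, 0, 0], [0, 0, 0], [0, 0, 0]], "turn": [[0, 0, 0], [0, 0, 0], [0, 0, 0], [0, 0, 0], [0, 0, 0]], "jaw": [0.6, 0.4, 0.2, 0, 0]}}

```text
time_s: 3.08
eef_pos: [0.4842, -0.2568, 0.0753]
eef_rot: [0.0, 1.0, -0.018, 0.0]
wrist_force: [-0.9, 0.6, 6.0]
opening: 0.322
grasp_force: 59.4
```

Emit:
{"fn": "arm_command", "kwargs": {"dp": [[0, 0, 0], [0, 0, 0], [0, 0, 0], [0, 0, 0]], "turn": [[0, 0, 0], [0, 0, 0], [0, 0, 0], [0, 0, 0]], "jaw": [0, 0, 0, 0]}}

```text
time_s: 3.58
eef_pos: [0.4842, -0.2568, 0.0753]
eef_rot: [0.0, 1.0, -0.018, 0.0]
wrist_force: [-1.3, 0.5, 6.0]
opening: 0.321
grasp_force: 59.4
```

```bash
python3 -c "
from h import *
o=get_obs();print(o)
import pickle;pickle.dump(o,open('grip.pkl','wb'))"
```

```text
{'time_s': 3.575, 'q': array([-7.04242270e-01,  3.15240131e-01,  1.79042260e+00, -5.19227430e-05,
        1.03487795e+00,  9.03413623e-01]), 'dq': array([-6.15428273e-04,  1.32800949e-03, -1.17883307e-03, -6.73919342e-04,
       -9.58597616e-04,  7.79498891e-05]), 'joint_efforts': array([ 7.36124511e-02, -4.21748185e+01, -2.73044658e+01,  4.95843566e-02,
       -3.60452123e-01,  1.47853489e-02]), 'eef_pos': array([ 0.48418313, -0.25679198,  0.07529366]), 'eef_rot': array([ 3.50387552e-04,  9.99830282e-01, -1.84154945e-02,  3.92921594e-04]), 'wrist_force': array([-1.33185111,  0.50598826,  5.9534165 ]), 'torque': array([0.13836643, 0.16620221, 0.04796511]), 'grasp_force': 59.38563108444214, 'opening': 0.32053825364563543}
```

Emit:
{"fn": "arm_command", "kwargs": {"dp": [[0, 0, -0.1], [0, 0, -0.25], [0, 0, -0.45], [0, 0, -0.6], [0, 0, -0.6]], "turn": [[0, 0, 0], [0, 0, 0], [0, 0, 0], [0, 0, 0], [0, 0, 0]], "jaw": [0, 0, 0, 0, 0]}}

```text
time_s: 4.2
eef_pos: [0.4852, -0.2575, 0.2275]
eef_rot: [0.002, 1.0, -0.018, 0.002]
wrist_force: [-0.5, 0.3, -2.4]
opening: 0.322
grasp_force: 59.7
```

```bash
python3 -c "
from h import *
o=get_obs();print(o['wrist_force'],o['opening'],o['torque']);go([.46,-.029,.225],down(0))"
```

```text
[-0.54373301  0.29740196 -2.41462319] 0.32155313422611087 [-0.01374589  0.02766893 -0.02213962]
dp [-0.1345 -0.9098  0.0061] turn [ 0.0073 -0.0091 -0.0702]
```

Emit:
{"fn": "arm_command", "kwargs": {"dp": [[-0.03, -0.2, 0], [-0.06, -0.42, 0], [-0.1, -0.66, 0], [-0.134, -0.91, 0.006], [-0.134, -0.91, 0.006]], "turn": [[0, 0, 0], [0, 0, 0], [0.007, -0.009, 0], [0.007, -0.009, -0.07], [0.007, -0.009, -0.07]], "jaw": [0, 0, 0, 0, 0]}}

```text
time_s: 4.82
eef_pos: [0.4565, -0.0236, 0.2205]
eef_rot: [-0.003, 1.0, 0.003, -0.004]
wrist_force: [-0.2, -0.5, -2.2]
opening: 0.318
grasp_force: 60.2
```

Emit:
{"fn": "arm_command", "kwargs": {"dp": [[0, 0, 0], [0, 0, 0]], "turn": [[0, 0, 0], [0, 0, 0]], "jaw": [0, 0]}}

```text
time_s: 5.08
eef_pos: [0.4586, -0.029, 0.2223]
eef_rot: [-0.002, 1.0, -0.001, -0.003]
wrist_force: [-0.1, -1.1, -2.1]
opening: 0.32
grasp_force: 60.2
```

```bash
python3 - <<'E'
from h import *
import pickle
o=get_obs();im=camera("wrist");cv2.imwrite("pics/w3.png",im);pickle.dump(o,open("w3.pkl","wb"));print(o["eef_pos"])
E
```

```text
[ 0.45858796 -0.02896303  0.22230756]
```

View pics/w3.png

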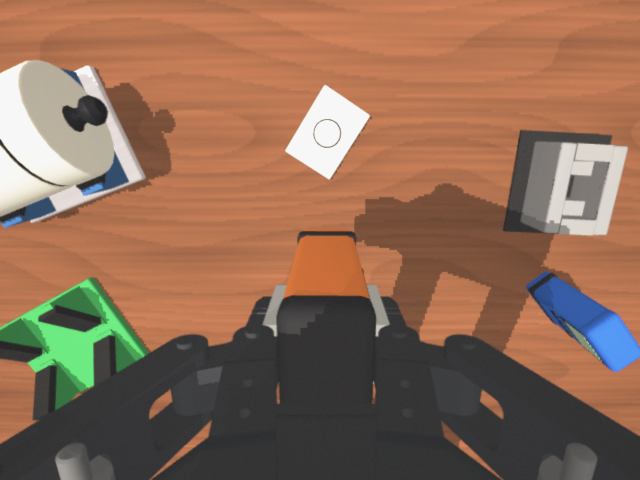

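The gauge is held upright in the jaws, with its lower edge at about v 234 and u 298–356. The plate circle is at about (327,133).

```bash
python3 - <<'E'
from h import *
import pickle
o=pickle.load(open("w3.pkl","rb"));im=cv2.imread("pics/w3.png");C=cam("wrist",o);g=cv2.cvtColor(im,cv2.COLOR_BGR2GRAY)
m=np.zeros_like(g)
b=blobs(im,(0,0,150),(179,60,255),(270,70,390,200))[0]
cn=max(cv2.findContours((b[3]*255).astype(np.uint8),0,2)[0],key=cv2.contourArea)
r=cv2.boxPoints(cv2.minAreaRect(cn));cv2.fillPoly(m,[cn],255);m=cv2.erode(m,np.ones((7,7)))
d=((g<150)&(m>0)).astype(np.uint8);pts=np.argwhere(d)[:,::-1].astype(np.float32);print(len(pts))
P=np.array([plane(C,p,.008)[:2] for p in pts])
A=np.c_[P,np.ones(len(P))];s=np.linalg.lstsq(A,(P**2).sum(1),rcond=None)[0];c=s[:2]/2;print("circle",c,"diam",2*np.sqrt(s[2]+c@c))
Q=np.array([plane(C,p,.008) for p in r]);print("corners",Q.mean(0)[:2],np.linalg.norm(Q[1]-Q[0]),np.linalg.norm(Q[2]-Q[1]))
R=rot(o["eef_rot"])
for x,y,z in((.0235,.014,.0493),(.0235,-.014,.0493)):print(proj(C,o["eef_pos"]+R.apply([x,y,z])))
# other view height
C1=cam("wrist",pickle.load(open("w1.pkl","rb")))
u=proj(C,[*c,.008]);print(u,tri([ray(C,u),ray(C1,(99.5,151))]))
print("rows",g[222:246,327].tolist());print(g[242,285:305].tolist(),g[242,348:368].tolist())
print(R.as_matrix().round(4))
E
```

```text
20
circle [ 0.53003602 -0.02964903] diam 0.025257018550708873
corners [ 0.53054283 -0.02968314] 0.07067780417120322 0.050282433183945846
[350.72292313 224.10394517]
[298.67621062 224.14703952]
[326.65363765 133.1751523 ] (array([ 0.53017914, -0.02964088,  0.00840306]), [0.00014619181704905317, 0.0001461918170488232])
rows [138, 137, 132, 128, 126, 128, 129, 129, 124, 76, 51, 47, 51, 82, 123, 129, 129, 129, 130, 130, 128, 130, 129, 128]
[141, 142, 141, 142, 140, 141, 142, 141, 141, 141, 142, 138, 108, 97, 129, 138, 137, 135, 134, 132] [125, 125, 123, 123, 122, 118, 94, 72, 114, 127, 127, 129, 127, 129, 134, 133, 105, 93, 92, 91]
[[ 1.     -0.0021 -0.0058]
 [-0.002  -1.      0.0038]
 [-0.0058 -0.0038 -1.    ]]
```

```bash
python3 - <<'E'
from h import *
import pickle
o=pickle.load(open("w3.pkl","rb"));im=cv2.imread("pics/w3.png");C=cam("wrist",o);R=rot(o["eef_rot"])
for z in(.0493,0,-.0507):
  for x in(.0235,-.0245):
    print(z,x,[proj(C,o["eef_pos"]+R.apply([x,y,z])).round(1).tolist() for y in(-.014,.014)])
cv2.imwrite("pics/w3c.png",cv2.resize(im[215:365,226:426],None,fx=4,fy=4,interpolation=cv2.INTER_CUBIC))
E
```

```text
0.0493 0.0235 [[298.7, 224.1], [350.7, 224.1]]
0.0493 -0.0245 [[300.4, 305.7], [349.2, 305.7]]
0 0.0235 [[290.0, 251.4], [358.6, 251.4]]
0 -0.0245 [[293.1, 354.4], [356.0, 354.3]]
-0.0507 0.0235 [[272.8, 306.1], [374.2, 306.0]]
-0.0507 -0.0245 [[279.3, 445.3], [368.5, 445.3]]
```

View pics/w3c.png

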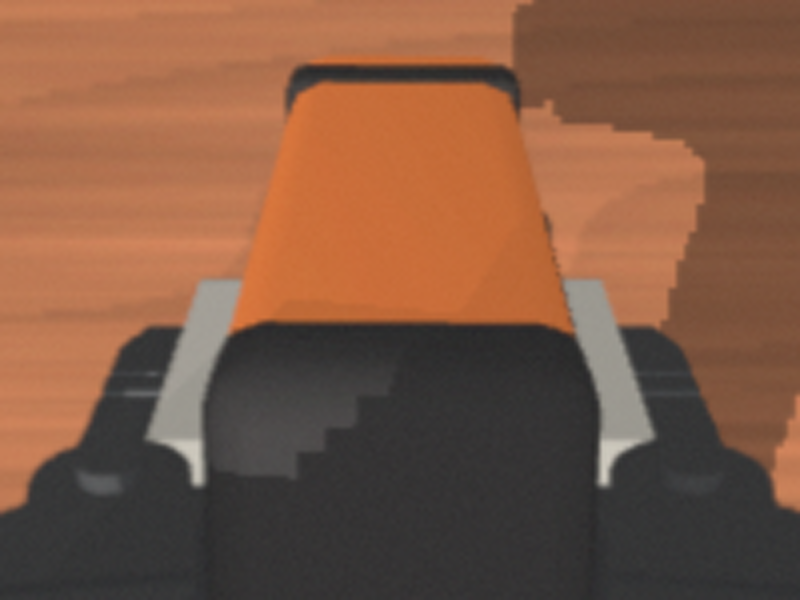

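The protruding band near the base and the cap's visible front side account for the offset. The gauge sits parallel in the jaws, at about −2.2 mm in tool x and +1 mm in tool y as the camera sees it. I'll apply that offset and go above the plate.

```bash
python3 -c "
from h import *
go([.5323,-.0286,.090],down(0))"
```

```text
dp [ 2.975e-01 -5.000e-04  5.282e-01] turn [-0.0074  0.0107 -0.0046]
```

Emit:
{"fn": "arm_command", "kwargs": {"dp": [[0.15, 0, 0.1], [0.297, 0, 0.3], [0.297, 0, 0.48], [0.297, 0, 0.528], [0.297, 0, 0.528]], "turn": [[-0.007, 0.011, -0.005], [-0.007, 0.011, -0.005], [-0.007, 0.011, -0.005], [-0.007, 0.011, -0.005], [-0.007, 0.011, -0.005]], "jaw": [0, 0, 0, 0, 0]}}

```text
time_s: 5.75
eef_pos: [0.532, -0.028, 0.0906]
eef_rot: [-0.0, 1.0, 0.001, -0.0]
wrist_force: [-0.1, -0.8, -1.4]
opening: 0.321
grasp_force: 60.2
```

Emit:
{"fn": "arm_command", "kwargs": {"dp": [[0, 0, 0], [0, 0, 0]], "turn": [[0, 0, 0], [0, 0, 0]], "jaw": [0, 0]}}

```text
time_s: 6.0
eef_pos: [0.5337, -0.0278, 0.0928]
eef_rot: [0.0, 1.0, 0.001, 0.002]
wrist_force: [-0.2, 0.9, -1.5]
opening: 0.321
grasp_force: 60.2
```

```bash
python3 - <<'E'
from h import *
import pickle
o=get_obs();print(o['eef_pos'],o['wrist_force'],rot(o['eef_rot']).as_matrix()[:,2]);go([.5323,-.0286,.0705],down(0))
im=camera("wrist");cv2.imwrite("pics/w4.png",im);pickle.dump(o,open("w4.pkl","wb"))
C=cam("wrist",o);R=rot(o["eef_rot"])
c=[.5301,-.0296,.008];print("circle centre px",proj(C,c),"far edge",proj(C,[.5426,-.0296,.008]))
cv2.imwrite("pics/w4c.png",cv2.resize(im[190:290,226:426],None,fx=4,fy=4,interpolation=cv2.INTER_CUBIC))
E
```

```text
[ 0.53365673 -0.02782015  0.09277766] [-0.15433041  0.85784449 -1.51142588] [ 4.74941516e-03 -9.05237463e-04 -9.99988312e-01]
dp [-0.0059  0.003   0.0891] turn [ 0.0017 -0.0091  0.0043]
circle centre px [327.54982164 252.94634983] far edge [327.59976432 234.34441422]
```

View pics/w4c.png

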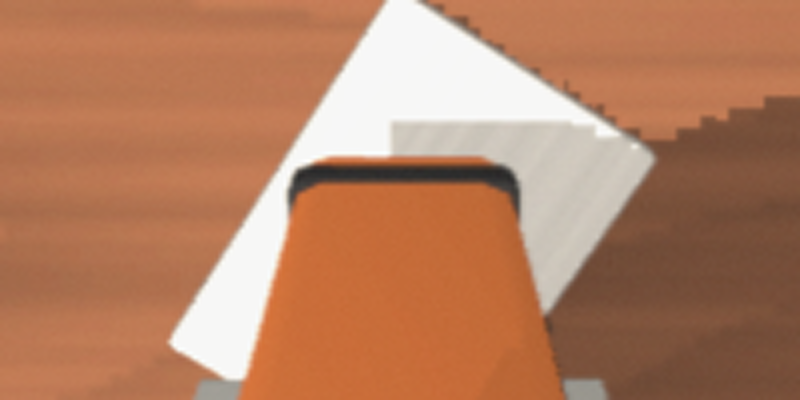

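Emit:
{"fn": "arm_command", "kwargs": {"dp": [[-0.006, 0.003, 0.03], [-0.006, 0.003, 0.06], [-0.006, 0.003, 0.06], [-0.006, 0.003, 0.06], [-0.006, 0.003, 0.06]], "turn": [[0, -0.009, 0.004], [0, -0.009, 0.004], [0, -0.009, 0.004], [0, -0.009, 0.004], [0, -0.009, 0.004]], "jaw": [0, 0, 0, 0, 0]}}

```text
time_s: 6.68
eef_pos: [0.531, -0.0281, 0.0758]
eef_rot: [-0.0, 1.0, 0.0, -0.002]
wrist_force: [-0.3, 0.5, -1.9]
opening: 0.32
grasp_force: 60.2
```

```bash
python3 - <<'E'
from h import *
for i in range(3):
  o=get_obs();print(o['time_s'],o['eef_pos'],o['wrist_force'],rot(o['eef_rot']).as_matrix()[:,2].round(4));go([.5323,-.0286,.0705],down(0));camera("wrist")
E
```

```text
6.675 [ 0.53101957 -0.02813799  0.07580496] [-0.3374882   0.50374945 -1.90573683] [-0.0033  0.     -1.    ]
dp [0.0052 0.0019 0.0212] turn [-0.0001  0.0064  0.0006]
6.725 [ 0.53102756 -0.0281449   0.07586968] [-0.55302406  0.07567563 -2.25836649] [-0.0033  0.     -1.    ]
dp [0.0052 0.0018 0.0215] turn [-0.      0.0062  0.0005]
6.775 [ 0.53103878 -0.02815186  0.07587398] [ 0.20748034  0.64667646 -3.26311865] [-0.0032 -0.     -1.    ]
dp [0.0051 0.0018 0.0215] turn [0.0001 0.0062 0.0007]
```

Emit:
{"fn": "arm_command", "kwargs": {"dp": [[0.005, 0.002, 0.006], [0.005, 0.002, 0.012], [0.005, 0.002, 0.017], [0.005, 0.002, 0.0212], [0.005, 0.002, 0.0212]], "turn": [[0, 0.006, 0], [0, 0.006, 0], [0, 0.006, 0], [0, 0.006, 0], [0, 0.006, 0]], "jaw": [0, 0, 0, 0, 0]}}

```text
time_s: 7.45
eef_pos: [0.5323, -0.0287, 0.0705]
eef_rot: [0.0, 1.0, 0.0, -0.0]
wrist_force: [-0.5, 0.0, -0.8]
opening: 0.319
grasp_force: 60.3
```

```bash
python3 - <<'E'
from h import *
for i in range(5):
  o=get_obs();print(o['time_s'],o['eef_pos'],o['wrist_force'],rot(o['eef_rot']).as_matrix()[:,2].round(4));camera("wrist")
E
```

```text
7.45 [ 0.53229787 -0.02872224  0.07053824] [-0.50281191  0.0312113  -0.78657954] [-0.e+00 -1.e-04 -1.e+00]
7.5 [ 0.53229643 -0.02869623  0.07057569] [0.45441193 0.49150399 0.77899128] [-0. -0. -1.]
7.55 [ 0.53232478 -0.02869797  0.0705988 ] [0.07779403 0.03673876 1.80881665] [ 0.e+00 -1.e-04 -1.e+00]
7.6 [ 0.53232416 -0.02870674  0.07061742] [-0.40889361 -0.33695336  1.43833194] [ 0.e+00 -1.e-04 -1.e+00]
7.65 [ 0.53229812 -0.02868227  0.07058394] [ 0.39635355 -0.24499511  0.55701863] [ 0.e+00 -1.e-04 -1.e+00]
```

Contact is about 3.2 N, which means the probe is in about 3 mm. I'll hold it for over a second.

Emit:
{"fn": "arm_command", "kwargs": {"dp": [[0, 0, 0], [0, 0, 0], [0, 0, 0], [0, 0, 0], [0, 0, 0]], "turn": [[0, 0, 0], [0, 0, 0], [0, 0, 0], [0, 0, 0], [0, 0, 0]], "jaw": [0, 0, 0, 0, 0]}}

```text
time_s: 8.32
eef_pos: [0.5322, -0.0287, 0.0705]
eef_rot: [0.0, 1.0, 0.0, -0.0]
wrist_force: [0.4, -1.1, 0.2]
opening: 0.317
grasp_force: 60.5
```

Emit:
{"fn": "arm_command", "kwargs": {"dp": [[0, 0, 0], [0, 0, 0], [0, 0, 0], [0, 0, 0], [0, 0, 0]], "turn": [[0, 0, 0], [0, 0, 0], [0, 0, 0], [0, 0, 0], [0, 0, 0]], "jaw": [0, 0, 0, 0, 0]}}

```text
time_s: 8.95
eef_pos: [0.5322, -0.0286, 0.0704]
eef_rot: [-0.0, 1.0, 0.0, -0.0]
wrist_force: [1.4, -1.1, 1.7]
opening: 0.317
grasp_force: 60.5
```

```bash
python3 - <<'E'
from h import *
f=[]
for i in range(6):
  o=get_obs();f.append(o['wrist_force'][2]);camera("wrist")
print(o['time_s'],o['eef_pos'],np.mean(f))
E
```

```text
9.2 [ 0.53215362 -0.02862912  0.07043823] 0.9846074428711438
```

Emit:
{"fn": "arm_command", "kwargs": {"dp": [[0, 0, -0.05], [0, 0, -0.2], [0, 0, -0.4], [0, 0, -0.64], [0, 0, -0.64]], "turn": [[0, 0, 0], [0, 0, 0], [0, 0, 0], [0, 0, 0], [0, 0, 0]], "jaw": [0, 0, 0, 0, 0]}}

```text
time_s: 9.88
eef_pos: [0.5349, -0.0292, 0.2365]
eef_rot: [0.001, 1.0, 0.0, 0.005]
wrist_force: [-0.2, -0.5, -2.5]
opening: 0.321
grasp_force: 60.5
```

```bash
python3 - <<'E'
from h import *
f=[]
for i in range(6):
  o=get_obs();f.append(o['wrist_force'][2]);camera("wrist")
print("free",np.mean(f),o['eef_pos'],o['opening'])
go([.4,.21,.25],down(0.0))
E
```

```text
free -2.5410720111227936 [ 0.53069226 -0.0281931   0.22830833] 0.31889710857371706
dp [-0.5236 -0.9533 -0.0831] turn [-0.0023  0.0083  0.0005]
```

Emit:
{"fn": "arm_command", "kwargs": {"dp": [[-0.1, -0.2, -0.08], [-0.2, -0.4, -0.08], [-0.32, -0.62, -0.08], [-0.42, -0.84, -0.08], [-0.49, -0.99, -0.08]], "turn": [[0, 0.008, 0], [0, 0.008, 0], [0, 0.008, 0], [0, 0.008, 0], [0, 0.008, 0]], "jaw": [0, 0, 0, 0, 0]}}

```text
time_s: 10.8
eef_pos: [0.4075, 0.2207, 0.2493]
eef_rot: [0.0, 1.0, 0.001, 0.001]
wrist_force: [0.3, -0.3, -2.1]
opening: 0.323
grasp_force: 60.7
```

Emit:
{"fn": "arm_command", "kwargs": {"dp": [[0, 0, 0], [0, 0, 0], [0, 0, 0], [0, 0, 0]], "turn": [[0, 0, 0], [0, 0, 0], [0, 0, 0], [0, 0, 0]], "jaw": [0, 0, 0, 0]}}

```text
time_s: 11.3
eef_pos: [0.4101, 0.2179, 0.2503]
eef_rot: [0.0, 1.0, -0.001, 0.002]
wrist_force: [0.2, -0.7, -1.4]
opening: 0.317
grasp_force: 60.8
```

```bash
python3 - <<'E'
from h import *
import pickle
o=get_obs();im=camera("wrist");cv2.imwrite("pics/w5.png",im);pickle.dump(o,open("w5.pkl","wb"));print(o["eef_pos"],rot(o['eef_rot']).as_matrix()[:,2])
E
```

```text
[0.41005815 0.21791869 0.25026547] [ 3.35071375e-03 -1.16238917e-04 -9.99994380e-01]
```

View pics/w5.png

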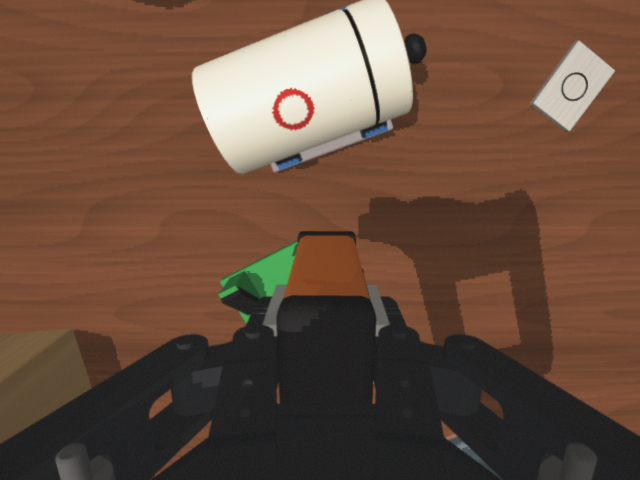

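The wrist view shows the red ring at (294,109) on the canister, with the axis sloping up to the right. The plate looks undisturbed. I'll recover the cylinder from its two silhouette lines.

```bash
cat > cyl.py <<'E'
from h import *
import pickle
def line(C,pts):
    "plane through camera and edge points: normal, rms in px-ish"
    V=np.array([ray(C,p)[1] for p in pts])
    for _ in range(4):
        n=np.linalg.svd(V)[2][2];r=np.abs(V@n);V=V[r<=max(2.5*np.median(r),1e-4)]
    return n,len(V),np.sqrt(np.mean((V@n)**2))
def edge(g,axis_slope,c0,u0,u1,off,side):
    "outermost strong gradient near the line v=c0+slope*(u-u0)"
    P=[]
    for u in range(u0,u1,2):
        v=int(round(c0+axis_slope*(u-u0)));s=g[v-off:v+off+1,u].astype(float)
        d=np.abs(np.gradient(cv2.GaussianBlur(s[:,None],(1,3),0)[:,0]));i=int(d.argmax())
        if 0<i<len(d)-1 and d[i]>12:
            q=d[i-1]-2*d[i]+d[i+1];P.append((u,v-off+i+(0 if q==0 else .5*(d[i-1]-d[i+1])/q)))
    return P
def solve(C,n1,n2):
    a=np.cross(n1,n2);a/=np.linalg.norm(a)
    m=n1+n2 if n1@n2<0 else n1-n2   # placeholder
    return a
E
python3 - <<'E'
from cyl import *
o=pickle.load(open("w5.pkl","rb"));im=cv2.imread("pics/w5.png");C=cam("wrist",o);p=C[3]
h=cv2.cvtColor(im,cv2.COLOR_BGR2HSV);g=h[...,2]
w=np.where((h[...,1]<90),1.,0)
for uv in((300,70),(250,140),(330,145),(280,166),(390,100)):print(uv,h[uv[1],uv[0]])
sat=255-h[...,1]
E1=edge(im[...,0],-(70-14)/(335-205),66,210,340,8,1)
E2=edge(im[...,0],-(170-122)/(372-248),171,252,372,6,1)
print(E1[::8],E2[::8])
n1,k1,r1=line(C,E1);n2,k2,r2=line(C,E2);print(k1,r1,k2,r2)
if n1[0]<0:n1=-n1
if n2[0]>0:n2=-n2
a=np.cross(n1,n2);a/=np.linalg.norm(a);a*=-np.sign(a[1])
print("axis",a,"yaw",np.degrees(np.arctan2(a[1],a[0])))
# axis point closest to camera: n·d=-.045 for outward normals
for s in(1,-1):
    d=np.linalg.solve(np.array([n1,n2,a]),[-.045*s,-.045*s,0]);A=p+d;print(s,"axis pt",A, np.linalg.norm(d))
red=((h[...,0]<8)|(h[...,0]>172))&(h[...,1]>120);k=np.zeros_like(red);k[80:140,262:325]=1;y,x=np.nonzero(red&k)
pt=np.c_[x,y].astype(np.float32);e=cv2.fitEllipse(cv2.convexHull(pt));print(len(pt),e)
np.savez("ring5.npz",pt=pt)
E
```

```text
(300, 70) [ 28  13 242]
(250, 140) [ 23  34 224]
(330, 145) [  7  21 161]
(280, 166) [106 148 159]
(390, 100) [ 20  39 203]
[(210, np.float64(60.29057591623037)), (226, np.float64(54.04314720812183)), (242, np.float64(47.07471264367816)), (258, np.float64(41.05421686746988)), (274, np.float64(34.286206896551725)), (290, np.float64(28.10377358490566)), (306, np.float64(21.616666666666667)), (322, np.float64(15.369047619047619)), (338, np.float64(8.684713375796179))] [(252, np.float64(169.8108108108108)), (268, np.float64(163.86144578313252)), (284, np.float64(162.06281407035175)), (300, np.float64(154.4848484848485)), (316, np.float64(146.31428571428572)), (332, np.float64(140.3985507246377)), (350, np.float64(133.75)), (366, np.float64(131.44405594405595))]
40 0.0001267617336091654 37 0.00018736463697522994
axis [ 0.33339132 -0.94275786  0.00760629] yaw -70.52466944014284
1 axis pt [0.51876389 0.22904236 0.07546581] 0.32111644172585946
-1 axis pt [0.43667449 0.20514825 0.71198249] 0.32111644172585946
575 ((292.5899658203125, 108.76622772216797), (40.388282775878906, 40.947872161865234), 140.4048614501953)
```

```bash
cat > ringp.py <<'E'
from cyl import *
def ringpos(C,pt,A,a):
    a=np.array([a[0],a[1],0]);a/=np.linalg.norm(a);A=np.array([A[0],A[1],.076]);up=np.array([0,0,1.]);s=np.cross(up,a)
    L=[]
    for q in pt:
        p,v=ray(C,q);d=p-A;vp=v-(v@a)*a;dp=d-(d@a)*a
        A2,B,c=vp@vp,2*vp@dp,dp@dp-.045**2;t=(-B-np.sqrt(B*B-4*A2*c))/(2*A2);X=d+t*v
        L.append((X@a,np.arctan2(X@s,X@up)))
    L=np.array(L);P=np.c_[L[:,0],L[:,1]*.045];M=np.c_[P,np.ones(len(P))];k=np.linalg.lstsq(M,(P**2).sum(1),rcond=None)[0];c=k[:2]/2
    th=c[1]/.045;n=np.cos(th)*up+np.sin(th)*s;X=A+c[0]*a+.045*n
    return X,n,a,th,2*np.sqrt(k[2]+c@c)
E
python3 - <<'E'
from ringp import *
o=pickle.load(open("w5.pkl","rb"));C=cam("wrist",o);pt=np.load("ring5.npz")["pt"]
X,n,a,th,D=ringpos(C,pt,[.51876,.22904],[.33339,-.94276]);print(X,n,np.degrees(th),D*1e3,a)
X2,r=tri([ray(C,(292.6,108.8)),ray(cam("scene"),(399,277)),ray(cam("top"),(227.6,256.4))]);print(X2,r)
E
```

```text
[0.49822259 0.24049107 0.11822991] [-0.32567173 -0.11516791  0.93844248] -20.20838565443647 25.289818853908397 [ 0.33339912 -0.94278578  0.        ]
[0.49686402 0.24201688 0.11231078] [0.002679697985930567, 0.001955729855545051, 0.001648818971209232]
```

The cylinder fit gives an axis height of 75.5 mm and a ring angle of 20.2°, both matching the text. Next is a standoff pose along the ring normal.

```bash
cat > tgt.py <<'E'
from ringp import *
X=np.array([.49822,.24049,.11823]);th=-.35;a=np.array([.3334,-.94279,0])
n=np.cos(th)*np.array([0,0,1])+np.sin(th)*np.cross([0,0,1],a)
R=Ro.align_vectors([n,a],[[0,0,1],a])[0]*down(0)
OFF=np.array([-.0022,.001,.066])
def T(s): return X+s*n-R.apply(OFF)
def rep(s,k=1):
    F=[]
    for i in range(k):
        o=get_obs();F.append(o["wrist_force"])
        if k>1: camera("wrist")
    r=rot(o["eef_rot"]);tip=o["eef_pos"]+r.apply(OFF)-X
    print("t",o["time_s"],"F.n",(np.mean(F,0)@n).round(2),"F",np.mean(F,0).round(2),"tip: along n %.4f axis %.4f side %.4f"%(tip@n,tip@a,tip@np.cross(n,a)),"ang",np.degrees(np.arccos(-r.as_matrix()[:,2]@n)).round(2))
    go(T(s),R,o)
E
python3 -c "
from tgt import *
print(n,T(.03),R.as_matrix());rep(.03)"
```

```text
[-0.32328062 -0.11432213  0.93937271] [0.46924746 0.23046642 0.20923529] [[ 0.9461113   0.01905673  0.32328046]
 [-0.01905673 -0.99326095  0.11432207]
 [ 0.32328046 -0.11432207 -0.93937224]]
t 11.35 F.n -2.52 F [ 0.32 -0.36 -2.61] tip: along n 0.0939 axis -0.0080 side -0.0646 ang 19.87
dp [ 0.2364 -0.05    0.1652] turn [ 0.2233  0.6235 -0.0021]
```

Emit:
{"fn": "arm_command", "kwargs": {"dp": [[0.04, -0.01, 0], [0.08, -0.02, 0.03], [0.16, -0.04, 0.1], [0.236, -0.05, 0.165], [0.236, -0.05, 0.165]], "turn": [[0.07, 0.2, 0], [0.15, 0.42, 0], [0.223, 0.6235, -0.002], [0.223, 0.6235, -0.002], [0.223, 0.6235, -0.002]], "jaw": [0, 0, 0, 0, 0]}}

```text
time_s: 11.98
eef_pos: [0.4684, 0.2305, 0.2081]
eef_rot: [-0.058, 0.985, 0.0, 0.163]
wrist_force: [-0.6, -0.3, -3.2]
opening: 0.317
grasp_force: 60.6
```

Emit:
{"fn": "arm_command", "kwargs": {"dp": [[0, 0, 0], [0, 0, 0], [0, 0, 0], [0, 0, 0]], "turn": [[0, 0, 0], [0, 0, 0], [0, 0, 0], [0, 0, 0]], "jaw": [0, 0, 0, 0]}}

```text
time_s: 12.48
eef_pos: [0.4688, 0.2314, 0.2098]
eef_rot: [-0.058, 0.985, 0.001, 0.165]
wrist_force: [0.5, 0.0, -2.1]
opening: 0.323
grasp_force: 60.6
```

```bash
python3 -c "
from tgt import *
rep(.008,4)
o=get_obs();im=camera('wrist');cv2.imwrite('pics/w6.png',im);pickle.dump(o,open('w6.pkl','wb'))
print('ring px',proj(cam('wrist',o),X))
cv2.imwrite('pics/w6c.png',cv2.resize(im[150:320,206:446],None,fx=3,fy=3,interpolation=cv2.INTER_CUBIC))"
```

```text
t 12.625 F.n -2.03 F [ 0.29 -0.23 -2.09] tip: along n 0.0304 axis -0.0011 side -0.0001 ang nan
dp [0.0017 0.004  0.0894] turn [-0.0011 -0.0004  0.003 ]
ring px [327.95649193 245.10556981]tgt.py:13: RuntimeWarning: invalid value encountered in arccos
  print("t",o["time_s"],"F.n",(np.mean(F,0)@n).round(2),"F",np.mean(F,0).round(2),"tip: along n %.4f axis %.4f side %.4f"%(tip@n,tip@a,tip@np.cross(n,a)),"ang",np.degrees(np.arccos(-r.as_matrix()[:,2]@n)).round(2))
```

View pics/w6c.png

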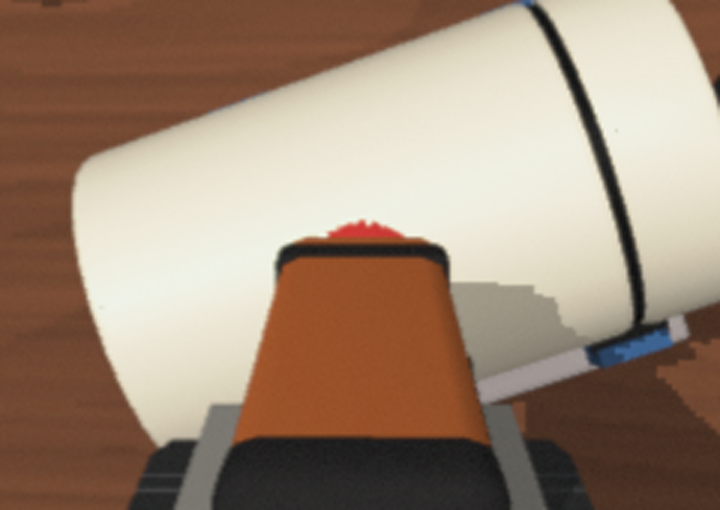

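The ring's far edge shows centred just beyond the gauge's lower end, at crop (366,222) with the gauge centre at about 362. The alignment is good, so I approach.

Emit:
{"fn": "arm_command", "kwargs": {"dp": [[0.002, 0.004, 0.03], [0.002, 0.004, 0.06], [0.002, 0.004, 0.0894], [0.002, 0.004, 0.0894], [0.002, 0.004, 0.0894]], "turn": [[0, 0, 0.003], [0, 0, 0.003], [0, 0, 0.003], [0, 0, 0.003], [0, 0, 0.003]], "jaw": [0, 0, 0, 0, 0]}}

```text
time_s: 13.35
eef_pos: [0.4765, 0.2329, 0.1884]
eef_rot: [-0.058, 0.985, -0.0, 0.164]
wrist_force: [0.5, -0.6, -2.0]
opening: 0.315
grasp_force: 60.6
```

Emit:
{"fn": "arm_command", "kwargs": {"dp": [[0, 0, 0], [0, 0, 0]], "turn": [[0, 0, 0], [0, 0, 0]], "jaw": [0, 0]}}

```text
time_s: 13.6
eef_pos: [0.4766, 0.233, 0.1888]
eef_rot: [-0.058, 0.985, 0.0, 0.164]
wrist_force: [0.1, 0.2, -1.9]
opening: 0.322
grasp_force: 60.6
```

```bash
python3 -c "
from tgt import *
rep(0,8)
o=get_obs();im=camera('wrist');C=cam('wrist',o);cv2.imwrite('pics/w7.png',im)
rx=R.as_matrix()[:,0]
A=X-.045*n
def surf(t): 
    d=t*rx; ax=d@a; s=np.cross(n,a); al=(d@s)/.045
    return A+ax*a+.045*(np.cos(al)*n+np.sin(al)*s)
print('far edge pred',proj(C,surf(.015)))
h=cv2.cvtColor(im,cv2.COLOR_BGR2HSV);m=((h[...,0]<5)|(h[...,0]>172))&(h[...,1]>120);m[:200]=0;m[250:]=0;m[:,:280]=0;m[:,380:]=0
y,x=np.nonzero(m);print(len(x),x.min(),x.max(),y.min(),[ (int(v),int(x[y==v].min()),int(x[y==v].max())) for v in np.unique(y)])"
```

```text
t 13.95 F.n -1.45 F [-0.2  -0.16 -1.63] tip: along n 0.0079 axis 0.0001 side 0.0001 ang nan
dp [-0.0005 -0.0003  0.0317] turn [-0.0009 -0.0003 -0.0001]
far edge pred [326.56453618 232.13092601]tgt.py:13: RuntimeWarning: invalid value encountered in arccos
  print("t",o["time_s"],"F.n",(np.mean(F,0)@n).round(2),"F",np.mean(F,0).round(2),"tip: along n %.4f axis %.4f side %.4f"%(tip@n,tip@a,tip@np.cross(n,a)),"ang",np.degrees(np.arccos(-r.as_matrix()[:,2]@n)).round(2))
Traceback (most recent call last):
ValueError: zero-size array to reduction operation minimum which has no identity
```

```bash
python3 -W ignore -c "
from tgt import *
o=pickle.load(open('w6.pkl','rb'));C=cam('wrist',o);im=cv2.imread('pics/w6.png');rx=R.as_matrix()[:,0];s=np.cross(n,a);A=X-.045*n
def sp(ax,si): return proj(C,A+ax*a+.045*(np.cos(si/.045)*n+np.sin(si/.045)*s))
print('far pred',sp(.015*(rx@a),.015*(rx@s)))
h=cv2.cvtColor(im,cv2.COLOR_BGR2HSV);m=((h[...,0]<5)|(h[...,0]>172))&(h[...,1]>120);m[:200]=0;m[240:]=0;m[:,:280]=0;m[:,380:]=0
y,x=np.nonzero(m);print([(int(v),int(x[y==v].min()),int(x[y==v].max())) for v in np.unique(y)])
P=np.array([sp(.015*np.cos(t),.015*np.sin(t)) for t in np.linspace(0,6.28,720)])
for v in(225,226,227):
  q=P[(abs(P[:,1]-v)<.4)][:,0];print(v,q.min(),q.max())"
```

```text
far pred [328.09656422 223.16400854]
[(224, 325, 327), (225, 321, 332), (226, 319, 335), (227, 316, 337), (228, 316, 339)]
225 318.36956082632486 337.44553190490603
226 316.5015563679748 339.32848282367104
227 315.0504829323007 340.792371231981
```

Emit:
{"fn": "arm_command", "kwargs": {"dp": [[0, 0, 0.01], [0, 0, 0.018], [0, 0, 0.026], [0, 0, 0.032], [0, 0, 0.036]], "turn": [[0, 0, 0], [0, 0, 0], [0, 0, 0], [0, 0, 0], [0, 0, 0]], "jaw": [0, 0, 0, 0, 0]}}

```text
time_s: 14.68
eef_pos: [0.4794, 0.234, 0.1799]
eef_rot: [-0.058, 0.985, -0.0, 0.164]
wrist_force: [0.2, 0.7, -2.5]
opening: 0.322
grasp_force: 60.6
```

```bash
python3 -W ignore -c "
from tgt import *
rep(-.003,10)"
```

```text
t 15.125 F.n -1.7 F [ 0.02 -0.01 -1.81] tip: along n -0.0011 axis 0.0001 side 0.0001 ang nan
dp [-0.0004 -0.0003  0.0077] turn [-0.0008 -0.0003 -0.0001]
```

Emit:
{"fn": "arm_command", "kwargs": {"dp": [[-0.002, -0.002, -0.004], [-0.002, -0.002, 0], [-0.002, -0.002, 0.004], [-0.002, -0.002, 0.008], [-0.002, -0.002, 0.008]], "turn": [[0, 0, 0], [0, 0, 0], [0, 0, 0], [0, 0, 0], [0, 0, 0]], "jaw": [0, 0, 0, 0, 0]}}

```text
time_s: 15.8
eef_pos: [0.4797, 0.2347, 0.1782]
eef_rot: [-0.058, 0.985, -0.0, 0.164]
wrist_force: [-1.3, -0.6, 0.1]
opening: 0.321
grasp_force: 60.9
```

```bash
python3 -W ignore -c "
from tgt import *
rep(-.0045,12)"
```

```text
t 16.35 F.n 0.45 F [-0.9  -0.14  0.15] tip: along n -0.0031 axis -0.0006 side -0.0001 ang nan
dp [0.0014 0.0018 0.0057] turn [-0.001  -0.0005 -0.0003]
```

The contact force is about 2.4 N, so the probe is in about 2 mm. I'll add 0.75 mm, hold, and check that the canister hasn't moved.

Emit:
{"fn": "arm_command", "kwargs": {"dp": [[0, 0, 0.003], [0, 0, 0.003], [0, 0, 0.003], [0, 0, 0.003], [0, 0, 0.003]], "turn": [[0, 0, 0], [0, 0, 0], [0, 0, 0], [0, 0, 0], [0, 0, 0]], "jaw": [0, 0, 0, 0, 0]}}

```text
time_s: 17.02
eef_pos: [0.4798, 0.2348, 0.1774]
eef_rot: [-0.058, 0.985, -0.0, 0.164]
wrist_force: [0.0, 1.0, 0.8]
opening: 0.316
grasp_force: 61.0
```

Emit:
{"fn": "arm_command", "kwargs": {"dp": [[0, 0, 0], [0, 0, 0], [0, 0, 0], [0, 0, 0], [0, 0, 0]], "turn": [[0, 0, 0], [0, 0, 0], [0, 0, 0], [0, 0, 0], [0, 0, 0]], "jaw": [0, 0, 0, 0, 0]}}

```text
time_s: 17.65
eef_pos: [0.4798, 0.2348, 0.1774]
eef_rot: [-0.058, 0.985, 0.0, 0.164]
wrist_force: [-0.1, 0.0, 1.1]
opening: 0.316
grasp_force: 61.0
```

```bash
python3 -W ignore -c "
from tgt import *
rep(-.0045,16)
im=camera('wrist');s=camera('scene')
cv2.imwrite('pics/w8.png',np.hstack([cv2.resize(im[120:360,166:486],(400,300)),cv2.resize(s[200:350,300:500],(400,300))]))"
```

```text
t 18.4 F.n 1.0 F [-0.36  0.11  0.95] tip: along n -0.0038 axis -0.0006 side -0.0002 ang nan
dp [0.0015 0.0018 0.0027] turn [-0.0009 -0.0003 -0.0002]
```

View pics/w8.png

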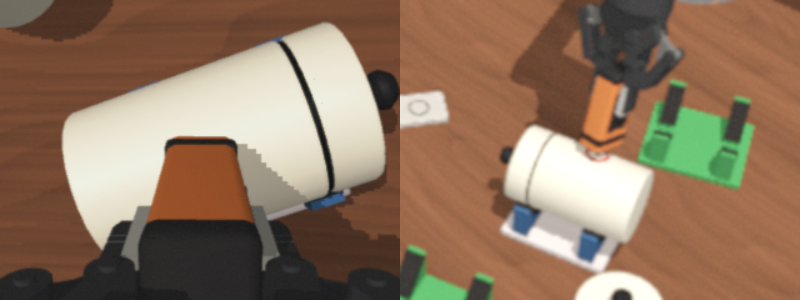

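The probe sits in the ring, the canister lies as before, and the spring force is about 3 N, roughly mid-stroke. I'm handing in.

```bash
python3 -c "
from bench import *
print(hand_in())"
```

```text
the job is handed in; nothing more can be done
None
```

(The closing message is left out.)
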